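Hang the caddy on the utensil rail

TASK

Take the S-hook out of its block, set its upper curl over the rail's bar with the lower curl opening towards you (the robot), and, still holding it and keeping it resting on the bar, slide it gently along the bar until it comes up against the black collar; leave it hanging there. Then hang the small steel caddy by its bail in the hook's lower curl so that it hangs freely beside the collar, and let go. Press only lightly on the rail and collar, lower things rather than dropping them, and leave the bowl, jar and spatula where they are.

Things in the scene. Friction and masses are not known exactly. Their poses are not given: they have to be found in the camera images.
- rail: Fixed steel rail: level round bar, 12 mm thick, between posts 400 mm apart. Origin on the table under the bar's middle; x square to the bar, away from the robot; y along the bar to the robot's left; z up. The bar's height is adjustable and NOT reported: its centre line is 270 to 295 mm up, clamped firmly; find it by eye or feel. Foot discs 30 mm radius. Only the collar rises above the bar.
- collar (a joint): Black plastic collar on the bar, 20 mm across, 16 mm long, clamped tight, with a stop block on top, 14 mm wide, up to 22 mm above the bar's centre line. Value (m): rail y of its lower-y face, the one to slide the hook against, coming from rail -y. The wire being 8 mm thick, the hook's rail y is 4 mm less when touching.
- hook: Upright steel S-hook of 8 mm wire in its x-z plane, 148 mm tall, about 100 g. Origin at its lowest point. Wire centre lines (mm): curls of 20 radius about x = 0, z = 124 and z = 24. Upper tip at x = -20 ends at z = 118; leg at x = +20 runs straight down to z = 84, then slants to (-20, 34). Lower tip at x = +20 ends at z = 34. A bar enters under the upper tip from -x. On the rail +x is rail -x.
- hook_crown (a point): Inner top of the upper curl, which bears on the bar's top; hook frame (0, 0, 140) mm; axes as the hook.
- hook_seat (a point): Inner bottom of the lower curl, where the bail's underside bears; hook frame (0, 0, 8) mm; axes as the hook.
- hook_grip (a point): On the straight leg, hook frame (20, 0, 112) mm: 8 mm wide along hook y, gripped from above with a finger on either side in hook y. Once seated, the bar's centre line is 20 mm away in hook -x and 22 mm higher; gripping 4 to 6 mm further out (+x) keeps the pads clear of bar and collar.
- block: White block 110 x 70 x 45 mm, fixed, with a slot 50.5 x 11.5 mm, 34 mm deep, along its x in the middle of its top, where the hook stands (hook x = block x). Origin at the centre of its underside.
- caddy: Open steel tub 90 (x) x 60 (y) x 45 mm high, 3 mm walls, about 260 g. Origin at the centre of its underside. A black tab, 10 mm thick in y, z 22 to 50 mm, stands out from its +x wall to x = 99 mm. A rigid bail of 6 mm wire rises from the long sides to a level top 32 mm long in y at z = 105 mm, above the centre of mass.
- caddy_bail (a point): Centre of the wire at the middle of the bail's top; caddy frame (4, 0, 105) mm; axes as the caddy. Hung, it lies 3 mm above hook_seat.
- caddy_tab (a point): Grip point on the tab, caddy frame (83, 0, 36) mm: 10 mm wide along caddy y; 79 mm out from the bail, so a hand pointing down stays clear of the hung hook.
- bowl: Stoneware bowl, bystander, 90 mm wide, 35 mm high; origin under its centre.
- jar: Glass jar, bystander, 64 mm wide, 85 mm high; origin under its centre.
- spatula: Spatula lying flat, bystander; origin under its middle.
Mind the look-alikes: they are no part of the job. Several things have the shape of the hook; the one meant has the colours described above.

How it is judged:
By the outcome, as a careful person would: the job done as asked, in the order asked, and still so for the second after the job is handed in, with the robot touching nothing.
It also fails if it takes over 72 s, if anything falls off the work surface, if the arm or the gripper's body presses on something with over 40 N, if the wrist force passes 120 N, or if a joint passes its speed limit or range.

ROBOT

A 6-joint arm with a two-finger parallel gripper is mounted at the origin on the work surface. World frame = base frame: x ahead of the robot, y to its left, z up, the work surface at z = 0. Lengths are in m, angles in rad, forces in N, time in s.
With the tool pointing down it reaches from about 0.35 to 0.875 m from the base axis. Payload 4.2 kg.
Tool frame: the origin (TCP) lies on the centre line of the jaws, within the pads' length; the fingertips stand 17 mm ahead of it and the grasp point (between the pads) lies 2 mm behind it (r.tip_extent is the distance from the TCP to the fingertips, in m); z points along the fingers, y is the line along which they close (so a half turn about z gives the same grasp; the last joint's range is limited). The gripper opens to 87 mm and grips with 3 to 60 N. Pads are 19 mm wide; open, the fingers measure 117 mm over their backs; the gripper's body (75 mm by 190 mm) begins 51 mm behind the grasp point.
Start: joints at [1.532, 0.385, 0.008, 0, -1.194, -0.259], TCP at [0.183, 0.597, 0.24] pointing down, gripper open.
Joint ranges: [-3.14, 3.14], [-1.21, 2.06], [-1.07, 1.41], [-3.16, 2.05], [-2.99, -0.16], [-3.1, 3.1]. Speed limits (rad/s): [2.79, 2.79, 3.14, 3.14, 3.14, 3.14].

INTERFACE

Orientations are given as a rotation vector (axis times angle).
In Python, from workcell import readout, optics, order, r gives the robot as it stands.
- The arm moves only by the tool drive_tool, never from a script. Its argument "deltas" is a list of rows, each an object with "xyz": the shift along the tool's x, y, z as a fraction of full scale, a list of three; "rotation": the turn, a rotation vector about the tool's x, y, z as a fraction of full scale, a list of three; "fingers": the closure, from -1 (fully open) to 1 (shut), so that 0 is half open. In form: [{"xyz": [tx, ty, tz], "rotation": [ax, ay, az], "fingers": fingers}, ...]. A call has 1 to 8 rows; each row is the pose to reach, as a shift and turn from the pose commanded when the call began, along the tool's axes at that moment; what a row does not reach only later rows make up. Full scale, the value 1, is 100 mm for a shift and pi/4 rad for a turn. A row lasts 1/10 s, in which the tool goes at most 50 mm and 8.59 degrees, less where a joint would pass 70% of its speed; a pose out of reach is approached as far as the arm can. A call with a number of a shift or a turn outside -1 to 1 is refused whole. A call with a gripper value outside its range is refused whole. The fingers move at their own pace and stop on an object; "grip_force" is the grip in N (left out, the last holds). Time passes only in rows, so rows that repeat a pose let the fingers close. It gives the time, the measured TCP pose, the force, the opening and the grip force at its end, in the units of the state.
- readout.get_state(): the state, without advancing time (a new reading comes with each control period).
- optics.grab_frame(name): name is "scene" or "top"; returns a dict with "color" (420x560x3 uint8, blue, green, red), "mtx" (3x3 intrinsics, pixels), "k1" (the pictures are not rectified: a ray, as slopes to the right and down, at radius r is drawn at 1 + k1 r^2 times it, then the intrinsics apply), "pose" (4x4, takes a point from camera to world coordinates). Camera axes: x right, y up, looking along -z (the intrinsics and any distortion apply to the point x, -y, -z); pixel columns grow to the right and rows downward; lengths in m; the calibration is good to about 2 mm. A picture is of the moment at which its call begins. There is no depth.
- order.sign_off(): hands the job in; it is judged then, once.
The state is a dict: "time": time; "joint_positions": joint angles; "dq": joint speeds; "tau": joint torques, N m; "eef_pos": TCP position; "ee_rot": TCP orientation; "ft_force": force on the tool from outside, world axes, zero at the start; "moment": the same for the moment, N m; "opening": opening from 0.0 (shut) to 1.0 (fully open); "finger_force": force on a finger pad.
Only numpy, scipy, OpenCV 4.12 (cv2) and the standard library are available. Lean on these libraries where they do the work, as an engineer would, in place of code of your own. Each camera call takes 0.05 s, during which the arm holds its last target. There are 200 camera calls.

## Working session

There is one attempt and no reset: what is moved stays moved. The work goes in short steps, Python scripts to look and compute and a tool call to move; the robot and the scene stay as the last step left them, time stands still between calls to the robot, and variables do not carry over. Pictures are saved under pics/ and viewed, at most 10 in all, crops included, and the job is handed in when it is done.

Besides the shell and the picture viewer there is one more tool, called after "Call:" as name(argument=value, ...), one argument or row to a line, values as JSON. drive_tool: Moves the arm, as the interface text tells. Shift numbers are shares of 100 mm and turn numbers shares of pi/4 rad, none past 1 either way. Its arguments: {"type":"object","properties":{"deltas":{"type":"array"},"grip_force":{"type":"number"}},"required":["deltas"]}

```bash
mkdir -p pics; ls; python3 - <<'E'
from workcell import readout, optics, order, r
import cv2,numpy as np
print(readout.get_state())
for n in("scene","top"):
    f=optics.grab_frame(n); cv2.imwrite(f"pics/{n}0.png",f["color"]); print(n,f["mtx"],f["k1"],f["pose"])
E
```

```text
pics
{'time': 0.0, 'joint_positions': array([ 1.53159813e+00,  3.85569887e-01,  6.62753763e-03, -5.45127710e-04,
       -1.19400836e+00, -2.58596203e-01]), 'dq': array([ 8.72236976e-05,  6.23642397e-04,  1.90150217e-03, -1.69069270e-03,
        4.80523911e-05,  1.19663254e-03]), 'tau': array([-2.72579600e-04, -3.90664709e+01,  1.87405640e+01,  4.21984300e+00,
        1.10258427e-02, -1.95635475e-04]), 'eef_pos': array([0.1831874 , 0.59695163, 0.23844535]), 'ee_rot': array([ 3.10461233e+00, -4.66034098e-01, -4.20311097e-04]), 'ft_force': array([1.26293219, 0.2824335 , 0.72266275]), 'moment': array([-0.02012145,  0.03212973,  0.01153046]), 'finger_force': 0.0, 'opening': 0.9978341975543636}
scene [[476.05261926   0.         281.88134671]
 [  0.         476.05261926 212.45004131]
 [  0.           0.           1.        ]] -0.17091661270443592 [[-0.8053706  -0.44406161  0.39266713  1.03062546]
 [ 0.59255985 -0.62081504  0.51328502  0.68393296]
 [ 0.01584348  0.64606344  0.76311926  1.01667367]
 [ 0.          0.          0.          1.        ]]
top [[503.43557208   0.         285.54831901]
 [  0.         503.43557208 213.0183717 ]
 [  0.           0.           1.        ]] -0.04351817114411966 [[ 1.58742922e-02  9.77010479e-01 -2.12599459e-01  3.24874428e-01]
 [-9.99867317e-01  1.62883236e-02  1.96034845e-04  8.66318569e-02]
 [ 3.65441689e-03  2.12568139e-01  9.77139413e-01  1.35179007e+00]
 [ 0.00000000e+00  0.00000000e+00  0.00000000e+00  1.00000000e+00]]
```

View pics/scene0.png

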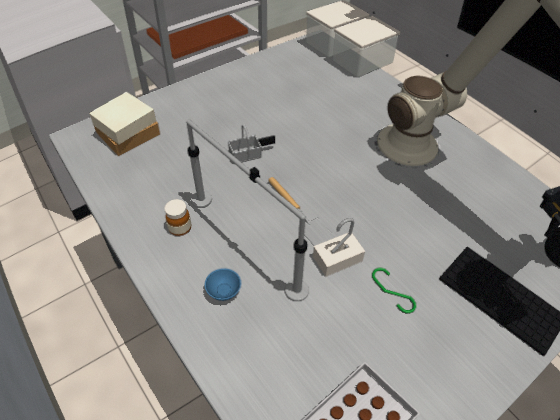

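View pics/top0.png

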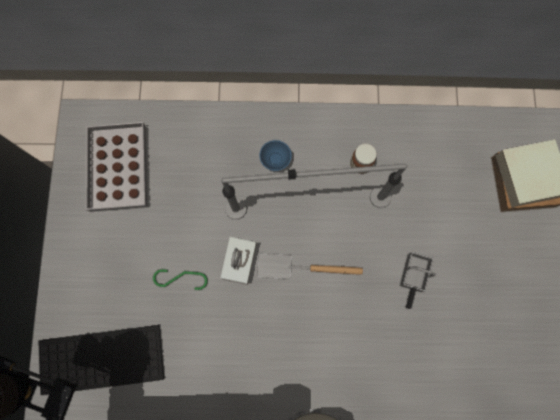

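The scene view shows the rail with posts at about (195,130–200) and (300,215–290), and the collar at (255,174). The block and grey hook are at (340,245), the caddy at (245,148) with its tab at (268,140), and a green look-alike hook at (395,290). In the top view the bar runs from (222,180) to (406,166), with the collar at (292,174), block at (239,260) and caddy at (415,272), tab at (410,298).

```bash
cat > h.py <<'E'
import numpy as np,cv2
from workcell import readout, optics, order, r
from scipy.spatial.transform import Rotation as R
D=lambda f:np.array([f["k1"],0,0,0,0.])
F=np.diag([1,-1,-1.])
def ray(f,uv):
    p=cv2.undistortPoints(np.array([[uv]],float),f["mtx"],D(f))[0,0]
    d=f["pose"][:3,:3]@F@np.array([p[0],p[1],1]); return f["pose"][:3,3],d/np.linalg.norm(d)
def onz(f,uv,z):
    o,d=ray(f,uv); return o+d*(z-o[2])/d[2]
def tri(f1,a,f2,b):
    o1,d1=ray(f1,a);o2,d2=ray(f2,b)
    s=np.linalg.lstsq(np.c_[d1,-d2],o2-o1,rcond=None)[0]
    p,q=o1+s[0]*d1,o2+s[1]*d2
    return (p+q)/2,np.linalg.norm(p-q)
def proj(f,P):
    P=np.atleast_2d(P).astype(float); c=(P-f["pose"][:3,3])@f["pose"][:3,:3]@F
    return cv2.projectPoints(c,np.zeros(3),np.zeros(3),f["mtx"],D(f))[0][:,0]
def both(): return optics.grab_frame("scene"),optics.grab_frame("top")
def crop(f,x,y,w,h,s): return cv2.resize(f["color"][y:y+h,x:x+w],None,fx=s,fy=s,interpolation=cv2.INTER_CUBIC)
E
python3 - <<'E'
from h import *
S,T=both()
a=np.hstack([crop(S,300,200,80,60,5),crop(S,215,110,80,60,5)])
b=np.hstack([crop(T,205,225,80,60,5),crop(T,380,245,80,60,5)])
cv2.imwrite("pics/z1.png",np.vstack([a,b]))
a=np.hstack([crop(S,180,110,134,75,3),crop(S,180,185,134,75,3)])[:, :800]
b=crop(T,205,145,210,60,3.8)
m=np.zeros((600,804,3),np.uint8);m[:225,:a.shape[1]]=a;m[230:230+b.shape[0],:b.shape[1]]=b
cv2.imwrite("pics/z2.png",m[:,:800])
E
```

```text
(no output)
```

View pics/z1.png

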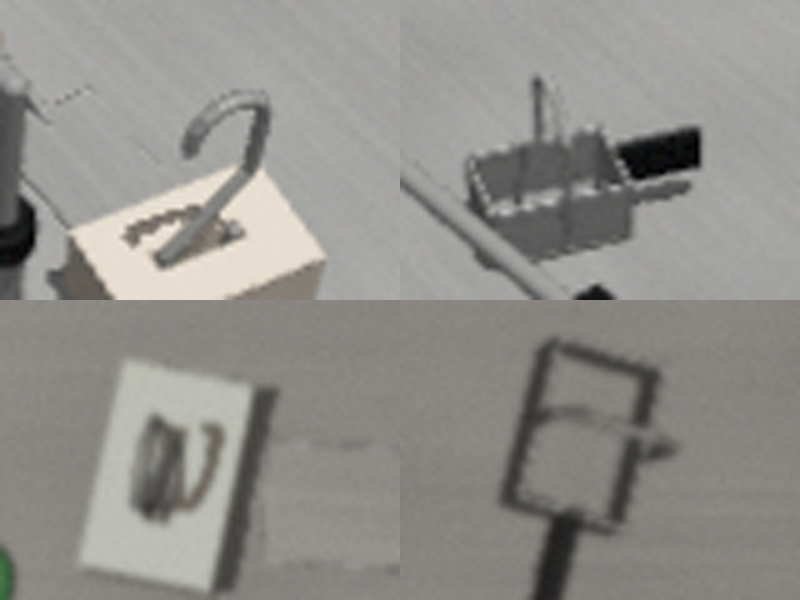

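View pics/z2.png

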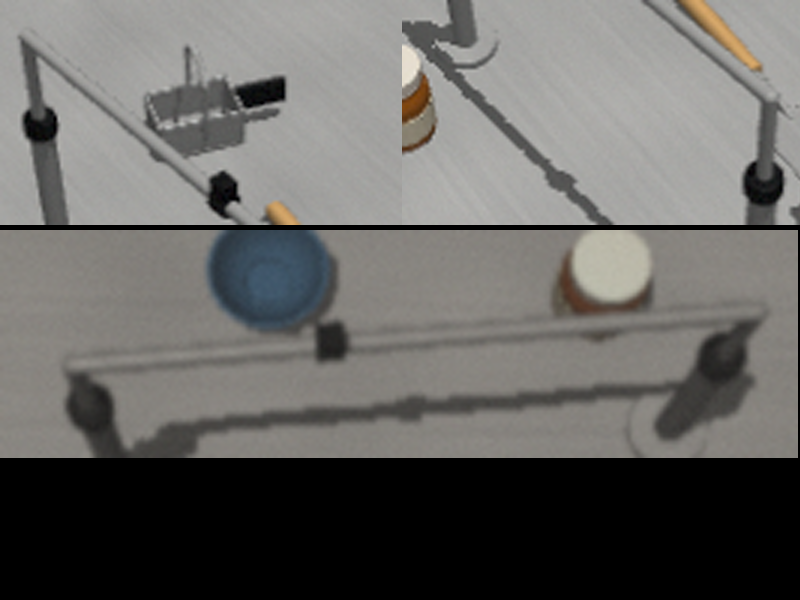

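Close up, the hook's leg is on the robot side with its tip pointing away, and the caddy tab also points towards the robot, so both roughly match the orientation needed. Next I'll measure positions.

```bash
python3 - <<'E'
from h import *
S,T=both()
A,e1=tri(S,(303.3,217.7),T,(222.9,180.8)); B,e2=tri(S,(188,122.3),T,(406.1,166.8)); C,e3=tri(S,(254.7,173.3),T,(292.1,174.5))
print("bar+y",A,e1,"bar-y",B,e2,"collar",C,e3,"len",np.linalg.norm(A-B),"dir",np.degrees(np.arctan2(*(B-A)[:2])))
# block top: white mask in both views
def contours(f,m):
    c,_=cv2.findContours(m.astype(np.uint8),cv2.RETR_EXTERNAL,cv2.CHAIN_APPROX_NONE); return sorted(c,key=cv2.contourArea)[::-1]
t=T["color"].astype(int)
m=np.zeros(t.shape[:2],bool);m[225:295,205:272]=(t.min(2)>165)[225:295,205:272]
c=contours(T,m)[0]; W=np.array([onz(T,p[0],0.045)[:2] for p in c]).astype(np.float32)
print("block top",cv2.contourArea(c),cv2.minAreaRect(W))
k=t.max(2)<60
m=np.zeros_like(k);m[280:315,395:425]=k[280:315,395:425]
c=contours(T,m)[0];W=np.array([onz(T,p[0],0.05)[:2] for p in c]).astype(np.float32)
print("tab",cv2.contourArea(c),cv2.minAreaRect(W))
# triangulated heights: tab end top, bail mid, hook apex
q=lambda x,y,ox,oy,mx,my:(ox+(x-mx)/5,oy+(y-my)/5)
for n,s,tt in [("tab far end top",q(699,128,215,110,400,0),q(548,600,380,245,400,300)),
  ("tub rim -x+... corner",q(470,158,215,110,400,0),q(549,343,380,245,400,300)),
  ("block cornerR",q(255,165,300,200,0,0),q(212,590,205,225,0,300)),
  ("block cornerFarL",q(69,236,300,200,0,0),q(125,360,205,225,0,300))]:
  print(n,tri(S,s,T,tt))
for p in [(549,343),(655,370),(622,530),(508,500)]: print("rim",onz(T,q(*p,380,245,400,300),.045)[:2])
for p in [(535,415),(670,445)]: print("bail",onz(T,q(*p,380,245,400,300),.105)[:2])
E
```

```text
bar+y [0.62710222 0.22616445 0.28344201] 0.0015941989097202826 bar-y [ 0.66728075 -0.18016701  0.2787881 ] 0.0029638405957493866 collar [0.64106865 0.07407508 0.29309903] 0.0017990139315033436 len 0.40833960025006927 dir 174.3528828427723
block top 982.5 ((0.483620822429657, 0.20932039618492126), (0.06766725331544876, 0.10639762878417969), 79.7774887084961)
tab 77.0 ((0.3919368088245392, -0.2372114360332489), (0.012990806251764297, 0.05214664340019226), 72.74889373779297)
tab far end top (array([ 0.36999832, -0.23122668,  0.05250424]), np.float64(0.007519028758487862))
tub rim -x+... corner (array([ 0.50969129, -0.23968809,  0.08713963]), np.float64(0.025984396730668918))
block cornerR (array([0.42184068, 0.18450629, 0.03564053]), np.float64(0.005091597905251719))
block cornerFarL (array([0.54690676, 0.2117325 , 0.09689292]), np.float64(0.03850246809291293))
rim [ 0.50580027 -0.24093773]
rim [ 0.49237226 -0.29630365]
rim [ 0.40903039 -0.2755699 ]
rim [ 0.42368358 -0.21679303]
bail [ 0.46134842 -0.21764591]
bail [ 0.44735414 -0.28461926]
```

Call:
drive_tool(
  deltas=[
    {"xyz": [0.47,0.36,0],"rotation": [0,0,0],"fingers": -1},
    {"xyz": [0.94,0.71,0],"rotation": [0,0,0],"fingers": -1},
    {"xyz": [0.94,0.71,0],"rotation": [0,0,0],"fingers": -1},
  ],
  grip_force=40,
)

```text
time: 0.6
eef_pos: [0.2538, 0.4989, 0.2397]
ee_rot: [3.105, -0.469, -0.0]
ft_force: [0.3, 1.1, -0.5]
opening: 0.998
finger_force: 0.0
```

Call:
drive_tool(
  deltas=[
    {"xyz": [0.47,0.36,0],"rotation": [0,0,0],"fingers": -1},
    {"xyz": [0.94,0.71,0],"rotation": [0,0,0],"fingers": -1},
    {"xyz": [0.94,0.71,0],"rotation": [0,0,0],"fingers": -1},
  ],
)

```text
time: 0.9
eef_pos: [0.3227, 0.4037, 0.2398]
ee_rot: [3.106, -0.47, -0.0]
ft_force: [0.1, 0.0, 0.2]
opening: 1.002
finger_force: 0.0
```

Call:
drive_tool(
  deltas=[
    {"xyz": [0.47,0.36,0],"rotation": [0,0,0],"fingers": -1},
    {"xyz": [0.94,0.71,0],"rotation": [0,0,-0.153],"fingers": -1},
    {"xyz": [0.94,0.71,0],"rotation": [0,0,-0.153],"fingers": -1},
  ],
)

```text
time: 1.2
eef_pos: [0.3918, 0.3088, 0.2398]
ee_rot: [-3.129, 0.28, -0.0]
ft_force: [0.3, 0.0, 1.2]
opening: 0.999
finger_force: 0.0
```

```bash
cat >> h.py <<'E'
def plan(x,y,z,yaw):
    "fractions to a target: TCP x,y,z, tool-x heading yaw in degrees, pointing down"
    s=readout.get_state(); Rc=R.from_rotvec(s["ee_rot"])
    Rt=R.from_euler("z",yaw,degrees=True)*R.from_euler("x",180,degrees=True)
    d=Rc.inv().apply(np.array([x,y,z])-s["eef_pos"])/.1; w=(Rc.inv()*Rt).as_rotvec()/(np.pi/4)
    print("t",round(s["time"],2),"pos",s["eef_pos"].round(4),"F",s["ft_force"].round(1),"open",round(s["opening"]*87,1),"xyz",d.round(3),"rot",w.round(3))
E
python3 -c "
from h import *
plan(.459,.2137,.238,-10.2)"
```

```text
t 1.2 pos [0.3918 0.3088 0.2398] F [0.3 0.  1.2] open 86.9 xyz [0.83  0.817 0.018] rot [-0. -0. -0.]
```

Call:
drive_tool(
  deltas=[
    {"xyz": [0.4,0.4,0],"rotation": [0,0,0],"fingers": -1},
    {"xyz": [0.83,0.82,0],"rotation": [0,0,0],"fingers": -1},
    {"xyz": [0.83,0.82,0],"rotation": [0,0,0],"fingers": -1},
    {"xyz": [0.83,0.82,0.3],"rotation": [0,0,0],"fingers": -1},
    {"xyz": [0.83,0.82,0.6],"rotation": [0,0,0],"fingers": -1},
    {"xyz": [0.83,0.82,0.8],"rotation": [0,0,0],"fingers": -1},
    {"xyz": [0.83,0.82,0.8],"rotation": [0,0,0],"fingers": -1},
  ],
)

```text
time: 1.9
eef_pos: [0.4563, 0.2149, 0.1568]
ee_rot: [3.125, -0.279, -0.007]
ft_force: [0.3, 0.1, 0.3]
opening: 0.999
finger_force: 0.0
```

```bash
python3 - <<'E'
from h import *
plan(.459,.2137,.121,-10.2)
S,T=both()
cv2.imwrite("pics/c1.png",np.hstack([crop(S,290,180,80,90,5),crop(T,200,215,80,90,5)]))
E
```

```text
t 1.9 pos [0.4563 0.2149 0.1568] F [0.3 0.1 0.3] open 86.9 xyz [0.031 0.005 0.358] rot [ 0.006  0.006 -0.   ]
```

View pics/c1.png

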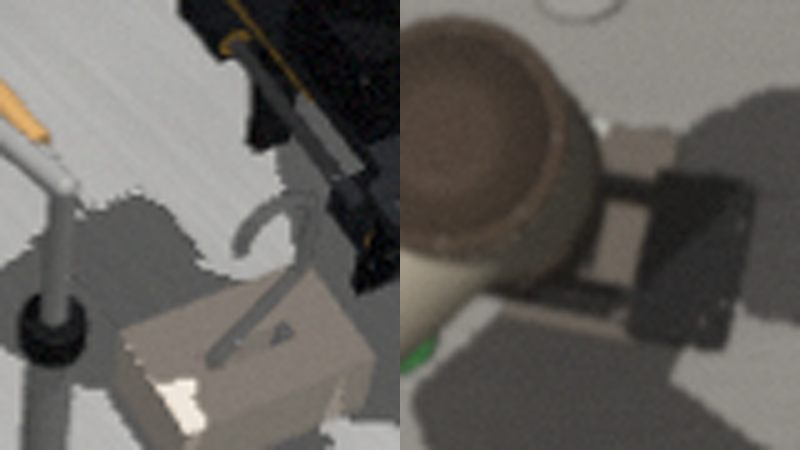

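The left crop shows the open fingers straddling the hook's leg at about (310,215), with the curl clear. I'll descend and close.

Call:
drive_tool(
  deltas=[
    {"xyz": [0.03,0,0.2],"rotation": [0,0,0],"fingers": -1},
    {"xyz": [0.03,0,0.35],"rotation": [0,0,0],"fingers": -1},
    {"xyz": [0.03,0,0.35],"rotation": [0,0,0],"fingers": 0.3},
    {"xyz": [0.03,0,0.35],"rotation": [0,0,0],"fingers": 0.6},
    {"xyz": [0.03,0,0.35],"rotation": [0,0,0],"fingers": 0.85},
    {"xyz": [0.03,0,0.35],"rotation": [0,0,0],"fingers": 1},
    {"xyz": [0.03,0,0.35],"rotation": [0,0,0],"fingers": 1},
    {"xyz": [0.03,0,0.35],"rotation": [0,0,0],"fingers": 1},
  ],
  grip_force=30,
)

```text
time: 2.8
eef_pos: [0.4607, 0.2153, 0.125]
ee_rot: [-3.129, 0.279, -0.001]
ft_force: [-0.6, -0.1, -0.2]
opening: 0.539
finger_force: 0.0
```

Call:
drive_tool(
  deltas=[
    {"xyz": [0,0,0],"rotation": [0,0,0],"fingers": 1},
    {"xyz": [0,0,0],"rotation": [0,0,0],"fingers": 1},
    {"xyz": [0,0,0],"rotation": [0,0,0],"fingers": 1},
  ],
  grip_force=40,
)

```text
time: 3.1
eef_pos: [0.4606, 0.2152, 0.1245]
ee_rot: [3.129, -0.279, -0.0]
ft_force: [0.1, -0.0, 0.3]
opening: 0.263
finger_force: 0.0
```

Call:
drive_tool(
  deltas=[
    {"xyz": [0.01,0.01,0.035],"rotation": [0,0,0],"fingers": 1},
    {"xyz": [0.01,0.01,0.035],"rotation": [0,0,0],"fingers": 1},
    {"xyz": [0.01,0.01,0.035],"rotation": [0,0,0],"fingers": 1},
    {"xyz": [0.01,0.01,0.035],"rotation": [0,0,0],"fingers": 1},
    {"xyz": [0.01,0.01,0.035],"rotation": [0,0,0],"fingers": 1},
  ],
)

```text
time: 3.6
eef_pos: [0.4613, 0.214, 0.121]
ee_rot: [3.129, -0.279, -0.0]
ft_force: [0.1, -0.6, -0.9]
opening: 0.083
finger_force: 40.0
```

Gripped on the leg. I'll lift straight out of the slot.

Call:
drive_tool(
  deltas=[
    {"xyz": [0,0,-0.15],"rotation": [0,0,0],"fingers": 1},
    {"xyz": [0,0,-0.4],"rotation": [0,0,0],"fingers": 1},
    {"xyz": [0,0,-0.7],"rotation": [0,0,0],"fingers": 1},
    {"xyz": [0,0,-1],"rotation": [0,0,0],"fingers": 1},
    {"xyz": [0,0,-1],"rotation": [0,0,0],"fingers": 1},
  ],
)

```text
time: 4.1
eef_pos: [0.4636, 0.2155, 0.2256]
ee_rot: [-3.123, 0.277, -0.012]
ft_force: [0.2, 0.4, -0.5]
opening: 0.082
finger_force: 40.0
```

```bash
python3 - <<'E'
from h import *
plan(.564,.0168,.293,5.65)
S,T=both()
cv2.imwrite("pics/c2.png",np.hstack([crop(S,290,120,100,130,4),crop(T,200,195,100,130,4)]))
E
```

```text
t 4.1 pos [0.4636 0.2155 0.2256] F [ 0.2  0.4 -0.5] open 7.1 xyz [ 1.342  1.775 -0.676] rot [-0.008 -0.01  -0.351]
```

View pics/c2.png

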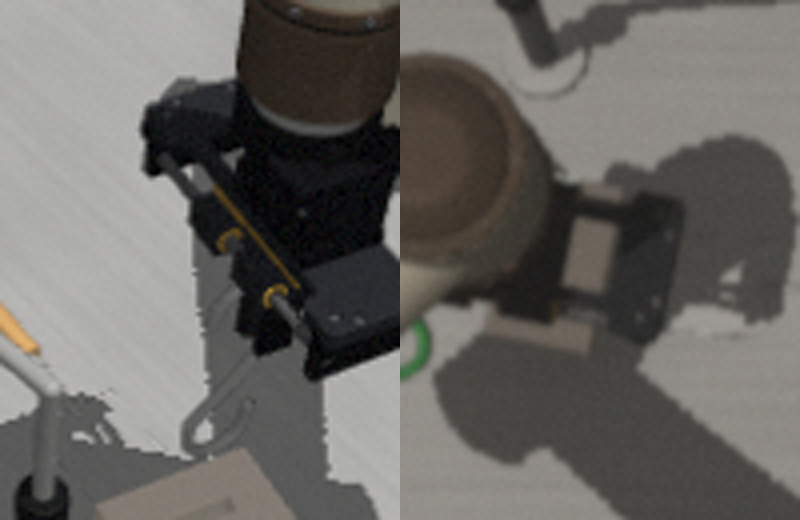

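The left crop shows the hook out of the slot and upright in the fingers, with its lower curl at (220,425) opening towards the robot. Next I'll carry it to the rail's near side.

Call:
drive_tool(
  deltas=[
    {"xyz": [0.2,0.3,-0.3],"rotation": [0,0,0],"fingers": 1},
    {"xyz": [0.45,0.6,-0.6],"rotation": [0,0,0],"fingers": 1},
    {"xyz": [0.67,0.89,-0.68],"rotation": [0,0,0],"fingers": 1},
  ],
)

```text
time: 4.5
eef_pos: [0.513, 0.1139, 0.291]
ee_rot: [-3.128, 0.276, -0.005]
ft_force: [0.5, 1.4, -0.8]
opening: 0.083
finger_force: 40.0
```

Call:
drive_tool(
  deltas=[
    {"xyz": [0.2,0.3,0],"rotation": [0,0,-0.12],"fingers": 1},
    {"xyz": [0.45,0.6,0],"rotation": [0,0,-0.24],"fingers": 1},
    {"xyz": [0.67,0.89,0],"rotation": [0,0,-0.35],"fingers": 1},
    {"xyz": [0.67,0.89,0],"rotation": [0,0,-0.35],"fingers": 1},
    {"xyz": [0.67,0.89,0],"rotation": [0,0,-0.35],"fingers": 1},
  ],
)

```text
time: 5.0
eef_pos: [0.5613, 0.0145, 0.287]
ee_rot: [3.138, 0.148, -0.006]
ft_force: [-0.3, 0.8, -0.8]
opening: 0.082
finger_force: 40.0
```

```bash
python3 - <<'E'
from h import *
plan(.564,.0168,.293,5.65)
S,T=both()
cv2.imwrite("pics/c3.png",np.hstack([crop(S,215,90,100,125,4),crop(T,260,120,100,125,4)]))
# dark-collar mask centroids, bar midline samples in top at columns
t=T["color"].astype(int)
m=(t.max(2)<60)[160:190,280:305];ys,xs=np.nonzero(m);print("collar top px",xs.mean()+280,ys.mean()+160,xs.min()+280,xs.max()+280,ys.min()+160,ys.max()+160)
E
```

```text
t 5.0 pos [0.5613 0.0145 0.287 ] F [-0.3  0.8 -0.8] open 7.2 xyz [ 0.029 -0.02  -0.061] rot [ 0.     0.005 -0.005]<stdin>:7: RuntimeWarning: Mean of empty slice.
  ret = ret.dtype.type(ret / rcount)
Traceback (most recent call last):
ValueError: zero-size array to reduction operation minimum which has no identity
```

View pics/c3.png

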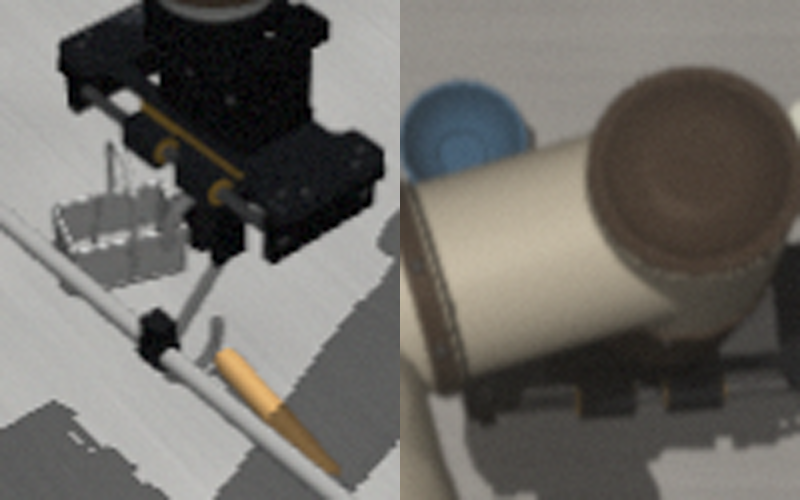

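The left crop shows the hook held between the fingers on the robot side of the bar. Its lower curl is at about (215,330) and the collar at (158,335). Next I'll raise it slightly and move in over the bar.

Call:
drive_tool(
  deltas=[
    {"xyz": [0.0,0,-0.06],"rotation": [0,0,0],"fingers": 1},
    {"xyz": [0.15,0,-0.06],"rotation": [0,0,0],"fingers": 1},
    {"xyz": [0.3,0,-0.06],"rotation": [0,0,0],"fingers": 1},
    {"xyz": [0.45,-0.01,-0.06],"rotation": [0,0,0],"fingers": 1},
    {"xyz": [0.55,-0.01,-0.06],"rotation": [0,0,0],"fingers": 1},
    {"xyz": [0.63,-0.01,-0.06],"rotation": [0,0,0],"fingers": 1},
    {"xyz": [0.63,-0.01,-0.06],"rotation": [0,0,0],"fingers": 1},
  ],
)

```text
time: 5.8
eef_pos: [0.6249, 0.0229, 0.2948]
ee_rot: [3.138, 0.154, -0.0]
ft_force: [0.2, -0.6, -1.8]
opening: 0.081
finger_force: 40.0
```

```bash
python3 - <<'E'
from h import *
plan(.6243,.0228,.257,5.65)
S=optics.grab_frame("scene")
cv2.imwrite("pics/c4.png",crop(S,200,110,110,100,6)[:600])
g=cv2.cvtColor(S["color"],cv2.COLOR_BGR2GRAY)
E
```

```text
t 5.8 pos [0.6249 0.0229 0.2948] F [ 0.2 -0.6 -1.8] open 7.0 xyz [-0.006 -0.     0.378] rot [ 0.     0.    -0.001]
```

View pics/c4.png

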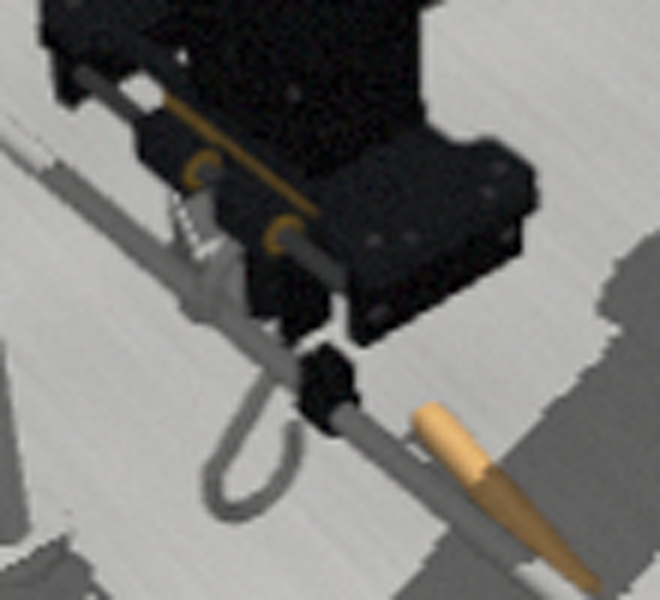

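Hook and bar cross at about (230,310), the curl reaches over the bar, and there is no contact force. The collar, at (328,388), is clear. I'll lower gently.

Call:
drive_tool(
  deltas=[
    {"xyz": [0,0,0.1],"rotation": [0,0,0],"fingers": 1},
    {"xyz": [0,0,0.2],"rotation": [0,0,0],"fingers": 1},
    {"xyz": [0,0,0.28],"rotation": [0,0,0],"fingers": 1},
    {"xyz": [0,0,0.3],"rotation": [0,0,0],"fingers": 1},
    {"xyz": [0,0,0.3],"rotation": [0,0,0],"fingers": 1},
  ],
)

```text
time: 6.35
eef_pos: [0.6246, 0.0222, 0.2648]
ee_rot: [3.138, 0.153, 0.0]
ft_force: [1.2, -0.3, -1.4]
opening: 0.082
finger_force: 40.0
```

Call:
drive_tool(
  deltas=[
    {"xyz": [0,0,0.01],"rotation": [0,0,0],"fingers": 1},
    {"xyz": [0,0,0.02],"rotation": [0,0,0],"fingers": 1},
    {"xyz": [0,0,0.03],"rotation": [0,0,0],"fingers": 1},
    {"xyz": [0,0,0.03],"rotation": [0,0,0],"fingers": 1},
  ],
)

```text
time: 6.75
eef_pos: [0.6253, 0.0222, 0.2637]
ee_rot: [3.138, 0.153, 0.005]
ft_force: [1.3, 0.8, 4.9]
opening: 0.085
finger_force: 40.0
```

Call:
drive_tool(
  deltas=[
    {"xyz": [0.02,0,-0.01],"rotation": [0,0,0],"fingers": 1},
    {"xyz": [0.03,0,-0.01],"rotation": [0,0,0],"fingers": 1},
    {"xyz": [0.03,0,-0.01],"rotation": [0,0,0],"fingers": 1},
  ],
)

```text
time: 7.05
eef_pos: [0.6275, 0.0226, 0.2626]
ee_rot: [3.138, 0.153, -0.001]
ft_force: [1.2, 0.4, 1.0]
opening: 0.084
finger_force: 40.0
```

```bash
python3 - <<'E'
from h import *
s=readout.get_state();print(s["eef_pos"],s["ft_force"],s["moment"])
# bar line from two initial views: planes through bar edges-mid lines
import cv2
S=dict(optics.grab_frame("scene"));T=dict(optics.grab_frame("top"))
# interpretation planes from clicked centre-line points (initial pictures, same cameras)
def plane(f,a,b):
    o,d1=ray(f,a);_,d2=ray(f,b);n=np.cross(d1,d2);return o,n/np.linalg.norm(n)
for nm,im in (("scene",cv2.imread("pics/scene0.png")),("top",cv2.imread("pics/top0.png"))):
    g=cv2.cvtColor(im,cv2.COLOR_BGR2GRAY).astype(int)
    if nm=="top":
        for c in (250,330,385): y0=round(180.8-(c-222.9)*14/183.2); print(c,y0,g[y0-5:y0+6,c])
    else:
        for c in (205,225,280,295): y0=round(122.3+(c-188)*95.4/115.3); print(c,y0,g[y0-7:y0+8,c])
E
```

```text
[0.62745111 0.02260052 0.26262123] [1.22902695 0.36024664 1.01459946] [-0.04266177 -0.20010444 -0.02951826]
205 136 [161 161 160 156 155 162 158 148 124 101 128 163 164 163 167]
225 153 [163 163 155 153 158 160 154 138 112  96 140 161 164 162 164]
280 198 [137 119  99  90 128 163 160 155 142 117  91 111 164 165 167]
295 211 [175 173 153 149 158 164 157 151 132 111  93 138 165 166 165]
250 179 [128 120 120 133 133 116 103 110 126 131 132]
330 173 [133 122 122 132 130 113 108 118 134 134 134]
385 168 [128 119 112 124 129 121 109 107 124 130 132]
```

Call:
drive_tool(
  deltas=[
    {"xyz": [0.02,0,0.01],"rotation": [0,0,0],"fingers": 1},
    {"xyz": [0.03,0,0.015],"rotation": [0,0,0],"fingers": 1},
    {"xyz": [0.03,0,0.015],"rotation": [0,0,0],"fingers": 1},
  ],
)

```text
time: 7.45
eef_pos: [0.6304, 0.0227, 0.2617]
ee_rot: [3.138, 0.153, -0.0]
ft_force: [-1.0, -0.5, 3.0]
opening: 0.083
finger_force: 40.0
```

Call:
drive_tool(
  deltas=[
    {"xyz": [0.02,0,0],"rotation": [0,0,0],"fingers": 1},
    {"xyz": [0.03,0,0],"rotation": [0,0,0],"fingers": 1},
    {"xyz": [0.03,0,0],"rotation": [0,0,0],"fingers": 1},
  ],
)

```text
time: 7.75
eef_pos: [0.6311, 0.0228, 0.2617]
ee_rot: [3.137, 0.153, -0.009]
ft_force: [-8.6, -0.2, 6.1]
opening: 0.085
finger_force: 45.5
```

Call:
drive_tool(
  deltas=[
    {"xyz": [-0.015,0,-0.02],"rotation": [0,0,0],"fingers": 1},
    {"xyz": [-0.03,0,-0.02],"rotation": [0,0,0],"fingers": 1},
    {"xyz": [-0.03,0,-0.01],"rotation": [0,0,0],"fingers": 1},
    {"xyz": [-0.03,0,-0.01],"rotation": [0,0,0],"fingers": 1},
  ],
)

```text
time: 8.15
eef_pos: [0.6306, 0.023, 0.2621]
ee_rot: [-3.138, -0.153, 0.0]
ft_force: [0.1, -0.5, -0.8]
opening: 0.08
finger_force: 40.0
```

```bash
python3 - <<'E'
from h import *
plan(.630,.0228,.2617,5.65)
T=optics.grab_frame("top");S=optics.grab_frame("scene")
g=cv2.imread("pics/top0.png").max(2);s=cv2.imread("pics/scene0.png").max(2)
bar=lambda c:180.8-(c-222.9)*14/183.2
for nm,im,(y0,y1,x0,x1) in (("top0",g,(162,186,282,303)),("scene0",s,(160,187,242,268)),):
    m=(im[y0:y1,x0:x1]<60);ys,xs=np.nonzero(m);print(nm,xs.mean()+x0,ys.mean()+y0,xs.min()+x0,xs.max()+x0,m.sum(1),m.sum(0))
E
```

```text
t 8.15 pos [0.6306 0.023  0.2621] F [ 0.1 -0.5 -0.8] open 7.0 xyz [-0.006  0.001  0.004] rot [-0.     0.    -0.002]
top0 291.85 174.05 289 295 [0 0 0 0 0 0 0 0 6 6 7 7 7 7 7 7 6 0 0 0 0 0 0 0] [0 0 0 0 0 0 0 9 9 9 9 9 9 6 0 0 0 0 0 0 0]
scene0 253.69473684210527 173.92631578947368 250 259 [ 0  0  0  0  0  0  0  1  3  6  8  9  9  9  9  9 10  6  5  4  3  3  1  0
  0  0  0] [ 0  0  0  0  0  0  0  0  9 11 12 14 15 12  8  7  6  1  0  0  0  0  0  0
  0  0]
```

Centred and just resting on the bar. I'll slide towards the collar, with tool -y pointing to rail +y.

Call:
drive_tool(
  deltas=[
    {"xyz": [0,-0.02,0.01],"rotation": [0,0,0],"fingers": 1},
    {"xyz": [0,-0.06,0.01],"rotation": [0,0,0],"fingers": 1},
    {"xyz": [0,-0.1,0.01],"rotation": [0,0,0],"fingers": 1},
    {"xyz": [0,-0.14,0.01],"rotation": [0,0,0],"fingers": 1},
    {"xyz": [0,-0.18,0.01],"rotation": [0,0,0],"fingers": 1},
    {"xyz": [0,-0.22,0.01],"rotation": [0,0,0],"fingers": 1},
    {"xyz": [0,-0.26,0.01],"rotation": [0,0,0],"fingers": 1},
    {"xyz": [0,-0.28,0.01],"rotation": [0,0,0],"fingers": 1},
  ],
)

```text
time: 9.05
eef_pos: [0.6273, 0.0485, 0.2619]
ee_rot: [3.133, 0.151, -0.003]
ft_force: [1.5, -13.3, 0.5]
opening: 0.083
finger_force: 53.3
```

Call:
drive_tool(
  deltas=[
    {"xyz": [0,0.015,0],"rotation": [0,0,0],"fingers": 1},
    {"xyz": [0,0.025,0],"rotation": [0,0,0],"fingers": 1},
    {"xyz": [0,0.025,0],"rotation": [0,0,0],"fingers": 1},
  ],
)

```text
time: 9.35
eef_pos: [0.6275, 0.0481, 0.2618]
ee_rot: [3.138, 0.153, -0.001]
ft_force: [-2.5, -2.9, 2.2]
opening: 0.082
finger_force: 46.7
```

```bash
python3 - <<'E'
from h import *
S,T=both()
s=readout.get_state();print(s["eef_pos"],s["ft_force"],s["moment"],s["ee_rot"])
print("collar",tri(S,(253.7,173.9),T,(291.85,174.05)))
for z in (.286,.308): print(onz(T,(288.6,174.6),z),onz(T,(295.6,173.6),z))
print("hook crown px",proj(S,[.6273+.0227,.0485+.0022,.296]),"collar face z286 px",proj(S,[.642,.066,.286]))
cv2.imwrite("pics/c5.png",crop(S,215,130,66,60,10)[:600])
E
```

```text
[0.62749643 0.04809068 0.26176408] [-3.07267584 -3.12827669  3.44273988] [-0.8236636   0.70731     0.01338299] [ 3.13742918e+00  1.52877111e-01 -1.43643032e-03]
collar (array([0.64290566, 0.0741322 , 0.29213027]), np.float64(0.00038806476726032513))
[0.64350814 0.08106919 0.286     ] [0.64606693 0.06566988 0.286     ]
[0.63693092 0.08118402 0.308     ] [0.63943689 0.06610257 0.308     ]
hook crown px [[244.75406426 167.70329991]] collar face z286 px [[251.93227471 173.53582822]]
```

View pics/c5.png

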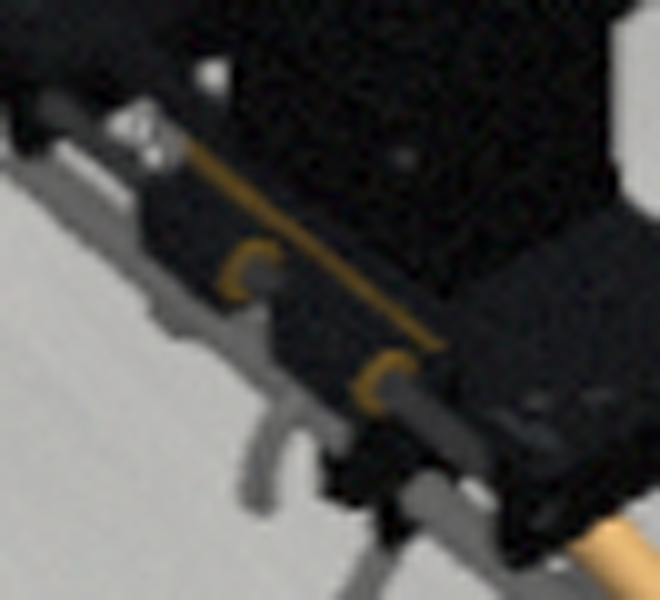

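The view shows the upper curl over the bar at about (280,400) with its tip hanging behind at (260,490). The collar is at (360,470), still a few mm from the wire, and the finger beside it is what touches. So the grip is too close to the bar. I'll slide back 12 mm, let the hook hang, and regrip about 6 mm further out.

Call:
drive_tool(
  deltas=[
    {"xyz": [0,0.04,-0.005],"rotation": [0,0,0],"fingers": 1},
    {"xyz": [0,0.08,-0.01],"rotation": [0,0,0],"fingers": 1},
    {"xyz": [0,0.12,-0.01],"rotation": [0,0,0],"fingers": 1},
    {"xyz": [0,0.12,-0.01],"rotation": [0,0,0],"fingers": 1},
  ],
  grip_force=20,
)

```text
time: 9.85
eef_pos: [0.6295, 0.0361, 0.262]
ee_rot: [-3.138, -0.152, -0.0]
ft_force: [0.7, -0.5, -0.6]
opening: 0.086
finger_force: 20.0
```

Call:
drive_tool(
  deltas=[
    {"xyz": [0,0,0],"rotation": [0,0,0],"fingers": 0.75},
    {"xyz": [0,0,0],"rotation": [0,0,0],"fingers": 0.6},
    {"xyz": [0,0,0],"rotation": [0,0,0],"fingers": 0.6},
    {"xyz": [0,0,0],"rotation": [0,0,0],"fingers": 0.6},
  ],
)

```text
time: 10.25
eef_pos: [0.6291, 0.0363, 0.2626]
ee_rot: [-3.138, -0.153, -0.0]
ft_force: [0.1, -0.3, -0.6]
opening: 0.19
finger_force: 0.0
```

Call:
drive_tool(
  deltas=[
    {"xyz": [-0.03,0,0],"rotation": [0,0,0],"fingers": 0.6},
    {"xyz": [-0.055,0,0],"rotation": [0,0,0],"fingers": 0.6},
    {"xyz": [-0.055,0,0],"rotation": [0,0,0],"fingers": 0.6},
    {"xyz": [-0.055,0,0],"rotation": [0,0,0],"fingers": 0.6},
    {"xyz": [-0.055,0,0],"rotation": [0,0,0],"fingers": 0.6},
    {"xyz": [-0.055,0,0],"rotation": [0,0,0],"fingers": 0.6},
  ],
)

```text
time: 10.85
eef_pos: [0.6237, 0.0358, 0.2625]
ee_rot: [-3.138, -0.153, -0.0]
ft_force: [0.3, -0.8, -0.1]
opening: 0.199
finger_force: 0.0
```

Call:
drive_tool(
  deltas=[
    {"xyz": [0,0,0],"rotation": [0,0,0],"fingers": 0.75},
    {"xyz": [0,0,0],"rotation": [0,0,0],"fingers": 0.8},
    {"xyz": [0,0,0],"rotation": [0,0,0],"fingers": 0.9},
    {"xyz": [0,0,0],"rotation": [0,0,0],"fingers": 1},
    {"xyz": [0,0,0],"rotation": [0,0,0],"fingers": 1},
  ],
)

```text
time: 11.35
eef_pos: [0.6237, 0.0358, 0.2625]
ee_rot: [-3.138, -0.153, -0.0]
ft_force: [0.2, -0.1, -0.7]
opening: 0.084
finger_force: 20.0
```

```bash
python3 - <<'E'
from h import *
plan(.6236,.0358,.262,5.65)
S=optics.grab_frame("scene")["color"]
import sys
g=cv2.cvtColor(S,cv2.COLOR_BGR2GRAY)
# lower hook below the bar: print coarse darkness map near hook bottom
np.set_printoptions(linewidth=250)
print(g[176:206:2,226:262:2])
E
```

```text
t 11.35 pos [0.6237 0.0358 0.2625] F [ 0.2 -0.1 -0.7] open 7.3 xyz [-0.001 -0.     0.005] rot [-0.    -0.    -0.002]
[[179 180 185 183 173  91 124 181 185 182 138  15  20  15  10  19  17 140]
 [184 182 181 184 182 134 159 183 182 181 182 165  12  18  22  82  93 129]
 [183 183 181 180 184 185 184 185 187 182 183 154  81   5  27  95  99  93]
 [185 186 181 181 181 184 184 181 185 185 183 107  99 170  77  71  95 100]
 [184 184 183 184 182 184 185 184 184 184 149 102 129 180 183 183 151  89]
 [184 182 184 186 185 181 184 188 184 166 100 108 182 183 180 184 182 156]
 [184 181 184 183 185 186 184 184 188 128 100 159 184 182 182 179 181 182]
 [185 185 184 184 182 184 185 185 157 103 114 183 185 184 182 181 181 181]
 [186 186 185 182 184 183 184 185 105  94 177 183 183 184 184 182 182 178]
 [185 183 184 185 185 185 182 141 103 126 187 187 119 168 183 182 181 182]
 [185 187 184 186 183 186 171  99 107 184 186 157 101 156 182 185 182 183]
 [186 186 184 184 188 185 114  98 155 184 185 147  89 160 183 183 185 183]
 [187 187 187 188 186 152 103 112 185 184 184 138  92 176 189 182 185 185]
 [186 185 185 188 186 107  95 174 188 186 184  99 105 186 186 188 185 184]
 [188 189 186 187 186  90 130 188 187 187 116 103 160 186 188 187 190 183]]
```

Call:
drive_tool(
  deltas=[
    {"xyz": [0,-0.02,0.01],"rotation": [0,0,0],"fingers": 1},
    {"xyz": [0,-0.06,0.01],"rotation": [0,0,0],"fingers": 1},
    {"xyz": [0,-0.1,0.01],"rotation": [0,0,0],"fingers": 1},
    {"xyz": [0,-0.13,0.01],"rotation": [0,0,0],"fingers": 1},
    {"xyz": [0,-0.15,0.01],"rotation": [0,0,0],"fingers": 1},
  ],
  grip_force=30,
)

```text
time: 11.9
eef_pos: [0.6225, 0.0509, 0.2622]
ee_rot: [3.137, 0.153, 0.002]
ft_force: [1.3, -3.6, 4.2]
opening: 0.083
finger_force: 30.0
```

Call:
drive_tool(
  deltas=[
    {"xyz": [0,-0.01,0],"rotation": [0,0,0],"fingers": 1},
    {"xyz": [0,-0.02,0],"rotation": [0,0,0],"fingers": 1},
    {"xyz": [0,-0.03,0],"rotation": [0,0,0],"fingers": 1},
    {"xyz": [0,-0.03,0],"rotation": [0,0,0],"fingers": 1},
  ],
)

```text
time: 12.3
eef_pos: [0.6222, 0.0537, 0.2621]
ee_rot: [-3.138, -0.153, -0.002]
ft_force: [1.0, -3.8, 5.7]
opening: 0.086
finger_force: 30.0
```

Call:
drive_tool(
  deltas=[
    {"xyz": [0,-0.01,-0.01],"rotation": [0,0,0],"fingers": 1},
    {"xyz": [0,-0.02,-0.01],"rotation": [0,0,0],"fingers": 1},
    {"xyz": [0,-0.03,-0.01],"rotation": [0,0,0],"fingers": 1},
    {"xyz": [0,-0.03,-0.01],"rotation": [0,0,0],"fingers": 1},
  ],
)

```text
time: 12.7
eef_pos: [0.6214, 0.0571, 0.2623]
ee_rot: [-3.137, -0.153, 0.001]
ft_force: [0.5, -1.7, 2.4]
opening: 0.085
finger_force: 30.0
```

Call:
drive_tool(
  deltas=[
    {"xyz": [0,-0.01,0],"rotation": [0,0,0],"fingers": 1},
    {"xyz": [0,-0.02,0],"rotation": [0,0,0],"fingers": 1},
    {"xyz": [0,-0.02,0],"rotation": [0,0,0],"fingers": 1},
  ],
)

```text
time: 13.0
eef_pos: [0.6213, 0.059, 0.2623]
ee_rot: [-3.137, -0.153, 0.001]
ft_force: [0.7, -0.8, 1.5]
opening: 0.082
finger_force: 30.0
```

Call:
drive_tool(
  deltas=[
    {"xyz": [0,-0.01,0],"rotation": [0,0,0],"fingers": 1},
    {"xyz": [0,-0.02,0],"rotation": [0,0,0],"fingers": 1},
    {"xyz": [0,-0.02,0],"rotation": [0,0,0],"fingers": 1},
  ],
)

```text
time: 13.3
eef_pos: [0.6211, 0.061, 0.2623]
ee_rot: [-3.137, -0.153, 0.001]
ft_force: [0.3, -0.7, 2.1]
opening: 0.079
finger_force: 30.0
```

Call:
drive_tool(
  deltas=[
    {"xyz": [0,-0.01,0],"rotation": [0,0,0],"fingers": 1},
    {"xyz": [0,-0.01,0],"rotation": [0,0,0],"fingers": 1},
    {"xyz": [0,-0.01,0],"rotation": [0,0,0],"fingers": 1},
  ],
)

```text
time: 13.6
eef_pos: [0.621, 0.0615, 0.2624]
ee_rot: [3.138, 0.152, -0.001]
ft_force: [1.4, -2.7, 0.6]
opening: 0.083
finger_force: 30.0
```

Call:
drive_tool(
  deltas=[
    {"xyz": [0,-0.01,0],"rotation": [0,0,0],"fingers": 1},
    {"xyz": [0,-0.01,0],"rotation": [0,0,0],"fingers": 1},
    {"xyz": [0,-0.01,0],"rotation": [0,0,0],"fingers": 1},
  ],
)

```text
time: 13.9
eef_pos: [0.6209, 0.0618, 0.2624]
ee_rot: [3.137, 0.152, -0.001]
ft_force: [1.2, -5.6, 1.6]
opening: 0.087
finger_force: 30.0
```

The hook is against the collar. I'll ease the push, open slightly and back away.

Call:
drive_tool(
  deltas=[
    {"xyz": [0,0.015,0],"rotation": [0,0,0],"fingers": 1},
    {"xyz": [0,0.015,0],"rotation": [0,0,0],"fingers": 0.9},
    {"xyz": [0,0.015,0],"rotation": [0,0,0],"fingers": 0.75},
    {"xyz": [0,0.015,0],"rotation": [0,0,0],"fingers": 0.6},
    {"xyz": [0,0.015,0],"rotation": [0,0,0],"fingers": 0.6},
    {"xyz": [0,0.015,0],"rotation": [0,0,0],"fingers": 0.6},
  ],
)

```text
time: 14.5
eef_pos: [0.621, 0.0615, 0.2623]
ee_rot: [-3.138, -0.153, 0.001]
ft_force: [0.6, -0.3, -0.4]
opening: 0.193
finger_force: 0.0
```

Call:
drive_tool(
  deltas=[
    {"xyz": [-0.05,0.015,0],"rotation": [0,0,0],"fingers": 0.6},
    {"xyz": [-0.15,0.015,0],"rotation": [0,0,0],"fingers": 0.6},
    {"xyz": [-0.3,0.015,0],"rotation": [0,0,0],"fingers": 0.6},
    {"xyz": [-0.6,0.015,-0.2],"rotation": [0,0,0],"fingers": 0},
    {"xyz": [-1,0,-0.2],"rotation": [0,0,0],"fingers": -0.3},
    {"xyz": [-1,0,-0.2],"rotation": [0,0,0],"fingers": -0.3},
  ],
)

```text
time: 15.1
eef_pos: [0.5169, 0.0505, 0.2834]
ee_rot: [-3.137, -0.153, 0.002]
ft_force: [0.2, 0.2, 0.6]
opening: 0.386
finger_force: 0.0
```

```bash
python3 - <<'E'
from h import *
plan(.38,-.235,.15,-15.5)
S,T=both()
a=crop(S,205,140,80,75,5);b=crop(T,380,245,80,75,5)
c=crop(T,265,150,80,45,5)
m=np.zeros((600,800,3),np.uint8);m[:375,:400]=a;m[:375,400:]=b;m[375:,:400]=c
cv2.imwrite("pics/c6.png",m)
# collar and hook top px
t=T["color"];np.set_printoptions(linewidth=250)
print(t[165:190,280:306].max(2))
E
```

```text
t 15.1 pos [0.5169 0.0505 0.2834] F [0.2 0.2 0.6] open 33.6 xyz [-1.64   2.709  1.333] rot [-0.001  0.001  0.469]
[[ 92  92  88  82  83  90  91  89  78  73  80  95 128 141 141 130 126 131 135 128 126 117 107  98  93  90]
 [ 84  83  81  83  92  97  87  81  75  81  91 117 141 143 133 116 107 110 110 106  98  90  83  80  78  78]
 [ 83  78  86  90  97  92  78  76  80  89 111 131 138 138 123  99  90  84  85  85  81  78  78  72  76  75]
 [ 88  89  91  92  85  77  72  75  81 101 121 125 121 114 107  88  81  75  77  76  80  79  74  71  69  71]
 [ 90  93  85  79  79  82  85  77  75  90  98  91  89  85  84  78  78  77  75  76  72  72  70  65  63  64]
 [ 82  80  76  79  88 109 113 100  67  59  57  55  65  70  75  74  77  77  72  69  69  64  60  60  64  62]
 [ 81  81  81  87 106 129 131 114  67  43  46  59  68  75  76  74  73  69  65  65  64  65  65  64  63  65]
 [102  98  99 103 119 130 129 109  65  49  54  70  77  77  74  69  67  66  61  61  67  63  63  62  66  62]
 [118 123 119 116 123 126 127 114  68  63  73  75  77  74  70  66  68  63  66  64  68  65  63  65  63  67]
 [133 134 134 136 135 1
[... 989 characters left out ...]
  68  71  68  70  73  72  76  74  76  77  77  74  77  77]
 [117 122 119  97  81  77  75  73  71  66  67  67  68  67  69  69  74  72  76  74  75  75  77  75  77  75]
 [126 127 122  94  82  76  77  70  65  68  68  69  70  68  71  71  73  76  75  76  75  75  76  76  78  76]
 [130 135 124  92  76  77  76  71  66  68  69  69  67  70  72  73  74  76  76  78  74  77  74  78  77  76]
 [141 141 124  88  77  77  77  70  69  67  70  71  73  71  72  73  73  75  78  78  77  75  77  76  77  78]
 [145 142 118  86  78  78  74  67  66  69  69  69  72  69  72  72  74  78  78  76  76  77  77  75  75  77]
 [150 146 121  87  79  76  76  64  67  68  73  70  69  72  72  71  74  76  78  80  76  74  78  75  77  72]]
```

View pics/c6.png

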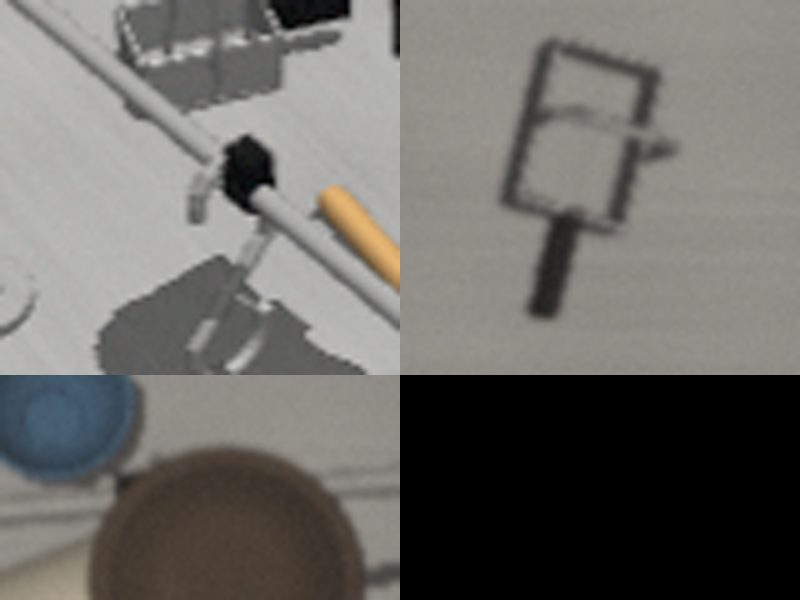

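The left crop shows the hook hanging on the bar against the collar: the curl tip is at (200,195), the collar at (248,175) and the lower curl at (230,345), opening towards the robot. The top crop shows the caddy tab at (555,265). I've now viewed 10 pictures, so from here I'll work from numbers only. Next is the caddy.

Call:
drive_tool(
  deltas=[
    {"xyz": [-0.25,0.4,0],"rotation": [0,0,0],"fingers": -0.3},
    {"xyz": [-0.55,0.9,0],"rotation": [0,0,0],"fingers": -0.3},
    {"xyz": [-0.55,0.9,0],"rotation": [0,0,0],"fingers": -0.3},
  ],
  grip_force=60,
)

```text
time: 15.5
eef_pos: [0.4742, -0.0461, 0.2826]
ee_rot: [3.138, 0.148, -0.001]
ft_force: [-0.2, 0.3, 0.4]
opening: 0.639
finger_force: 0.0
```

Call:
drive_tool(
  deltas=[
    {"xyz": [-0.25,0.4,0],"rotation": [0,0,0.15],"fingers": -0.3},
    {"xyz": [-0.55,0.9,0],"rotation": [0,0,0.3],"fingers": -0.3},
    {"xyz": [-0.55,0.9,0],"rotation": [0,0,0.465],"fingers": -0.3},
    {"xyz": [-0.55,0.9,0],"rotation": [0,0,0.465],"fingers": -0.3},
  ],
)

```text
time: 15.9
eef_pos: [0.4298, -0.1397, 0.2826]
ee_rot: [-3.113, 0.424, -0.001]
ft_force: [0.2, -0.3, 0.3]
opening: 0.654
finger_force: 0.0
```

```bash
python3 - <<'E'
from h import *
plan(.380,-.2347,.15,-15.3)
S,T=both()
cv2.imwrite("pics/s7.png",S["color"]);cv2.imwrite("pics/t7.png",T["color"])
b=T["color"].max(2).astype(int)
np.set_printoptions(linewidth=250)
for c in (260,272,282,302,312): y0=round(180.8-(c-222.9)*14/183.2); print(c,y0-7,b[y0-7:y0+10,c])
g=S["color"].max(2)
print(g[196:216,238:264])
E
```

```text
t 15.9 pos [ 0.4298 -0.1397  0.2826] F [ 0.2 -0.3  0.3] open 56.9 xyz [-0.226  1.049  1.325] rot [-0.    -0.    -0.005]
260 171 [135 137 134 126 125 136 140 128 112 119 137 141 142 141 139 143 141]
272 170 [ 98 103 126 126 124 135 141 129 114 119 135 140 144 144 139 139 139]
282 169 [ 85  76  81  94 116 129 140 134 119 120 131 138 140 142 141 141 141]
302 168 [139 138 136 131 130 140 143 123 111 120 132 139 136 139 138 137 139]
312 167 [144 142 133 127 124 135 139 126 112 118 136 138 139 138 138 141 139]
[[174 172 172 173 172 171 171 173 176 173 174 159 120  94  94  84  85  89  91  87  88  87  85  86  86  82]
 [174 174 174 172 172 172 171 171 173 174 173 137 101  93  91 118 112  89  88  86  87  85  85  88  86  87]
 [173 174 173 172 173 170 171 173 171 173 145 107  94  93 111 152 167 130  90  89  85  88  88  88  90  87]
 [173 172 175 174 171 170 170 172 171 154 115  94  91 100 153 174 173 168 129  91  90  87  83  86  85  88]
 [175 172 175 175 173 172 169 173 172 136  96  97  90 127 163 176 177 171 166 177 149  97  86  88  88  86]
 [177 175 176 177 175 172 173 174 156 118  94  94  96 1
[... 850 characters left out ...]
 176 176 175 158 146 142 130 139 166 177 176 178 180 178]
 [177 177 174 177 132  99 109 115 157 178 175 178 177 176 161 156 167 152 127 156 176 176 175 177 178 180]
 [172 175 176 176 132  88  97 119 160 179 178 175 178 165 160 168 158 132 159 175 175 176 175 178 177 180]
 [175 179 175 179 135  88  97 117 159 175 177 152 150 170 186 172 137 133 165 174 175 176 179 176 177 179]
 [176 177 176 177 143 100  96  98 128 128 121 104 150 183 168 137 140 167 177 175 177 176 177 179 179 179]
 [182 177 176 179 150 100  85  98 111  99  78  88  91 126 133 157 179 178 177 176 174 176 179 177 177 182]
 [182 179 178 178 176 137  92  94 107  95  82  87  90 119 163 180 178 180 181 180 177 176 176 178 176 178]]
```

Call:
drive_tool(
  deltas=[
    {"xyz": [-0.1,0.4,0.1],"rotation": [0,0,0],"fingers": -0.3},
    {"xyz": [-0.2,0.8,0.3],"rotation": [0,0,0],"fingers": -0.3},
    {"xyz": [-0.23,0.98,0.6],"rotation": [0,0,0],"fingers": -0.3},
    {"xyz": [-0.23,1,0.8],"rotation": [0,0,0],"fingers": -0.3},
    {"xyz": [-0.23,1,0.8],"rotation": [0,0,0],"fingers": -0.3},
  ],
)

```text
time: 16.5
eef_pos: [0.3799, -0.228, 0.1998]
ee_rot: [-3.113, 0.417, 0.01]
ft_force: [-0.0, -0.3, 0.5]
opening: 0.65
finger_force: 0.0
```

```bash
python3 - <<'E'
from h import *
plan(.380,-.2347,.034,-15.3)
S,T=both()
# 3D bar line: intersection of the two viewing planes
def pl(f,a,b):
    o,d1=ray(f,a);_,d2=ray(f,b);n=np.cross(d1,d2);n/=np.linalg.norm(n);return n,n@o
ty=lambda c:180.8-(c-222.9)*14/183.2-.8
n1,c1=pl(S,(205,136.2),(280,198.7));n2,c2=pl(T,(260,ty(260)),(385,ty(385)))
for y in (.025,.065,-.1):
    print("bar",np.linalg.solve(np.array([n1,n2,[0,1,0]]),[c1,c2,y]))
E
```

```text
t 16.5 pos [ 0.3799 -0.228   0.1998] F [-0.  -0.3  0.5] open 56.6 xyz [0.03  0.064 1.658] rot [-0.     0.009  0.001]
bar [0.64861253 0.025      0.28436202]
bar [0.64466129 0.065      0.28458273]
bar [ 0.66096018 -0.1         0.28367232]
```

Call:
drive_tool(
  deltas=[
    {"xyz": [0.02,0.06,0.3],"rotation": [0,0,0],"fingers": -0.3},
    {"xyz": [0.02,0.06,0.6],"rotation": [0,0,0],"fingers": -0.3},
    {"xyz": [0.02,0.06,0.9],"rotation": [0,0,0],"fingers": -0.3},
    {"xyz": [0.02,0.06,0.95],"rotation": [0,0,0],"fingers": -0.3},
    {"xyz": [0.02,0.06,0.95],"rotation": [0,0,0],"fingers": -0.3},
  ],
)

```text
time: 17.1
eef_pos: [0.3825, -0.2348, 0.1082]
ee_rot: [3.113, -0.416, 0.001]
ft_force: [0.5, -0.8, 1.0]
opening: 0.651
finger_force: 0.0
```

```bash
python3 - <<'E'
from h import *
plan(.380,-.2347,.034,-15.3)
E
```

```text
t 17.1 pos [ 0.3825 -0.2348  0.1082] F [ 0.5 -0.8  1. ] open 56.6 xyz [-0.025  0.005  0.742] rot [ 0.001 -0.001  0.002]
```

Call:
drive_tool(
  deltas=[
    {"xyz": [-0.02,0,0.3],"rotation": [0,0,0],"fingers": -0.3},
    {"xyz": [-0.02,0,0.55],"rotation": [0,0,0],"fingers": -0.3},
    {"xyz": [-0.02,0,0.72],"rotation": [0,0,0],"fingers": -0.3},
    {"xyz": [-0.02,0,0.74],"rotation": [0,0,0],"fingers": -0.3},
    {"xyz": [-0.02,0,0.74],"rotation": [0,0,0],"fingers": 0.2},
    {"xyz": [-0.02,0,0.74],"rotation": [0,0,0],"fingers": 0.5},
    {"xyz": [-0.02,0,0.74],"rotation": [0,0,0],"fingers": 0.6},
    {"xyz": [-0.02,0,0.74],"rotation": [0,0,0],"fingers": 0.6},
  ],
)

```text
time: 17.9
eef_pos: [0.38, -0.2347, 0.0345]
ee_rot: [3.113, -0.419, 0.003]
ft_force: [1.2, 0.1, 0.0]
opening: 0.37
finger_force: 0.0
```

Call:
drive_tool(
  deltas=[
    {"xyz": [0,0,0],"rotation": [0,0,0],"fingers": 0.7},
    {"xyz": [0,0,0],"rotation": [0,0,0],"fingers": 0.75},
    {"xyz": [0,0,0],"rotation": [0,0,0],"fingers": 1},
    {"xyz": [0,0,0],"rotation": [0,0,0],"fingers": 1},
    {"xyz": [0,0,0],"rotation": [0,0,0],"fingers": 1},
  ],
)

```text
time: 18.4
eef_pos: [0.3796, -0.2346, 0.0337]
ee_rot: [3.113, -0.419, 0.0]
ft_force: [0.2, -0.4, 2.9]
opening: 0.111
finger_force: 59.7
```

Call:
drive_tool(
  deltas=[
    {"xyz": [0,0,-0.1],"rotation": [0,0,0],"fingers": 1},
    {"xyz": [0,0,-0.3],"rotation": [0,0,0],"fingers": 1},
    {"xyz": [0,0,-0.55],"rotation": [0,0,0],"fingers": 1},
    {"xyz": [0,0,-0.8],"rotation": [0,0,0],"fingers": 1},
    {"xyz": [0,0,-0.97],"rotation": [0,0,0],"fingers": 1},
    {"xyz": [0,0,-0.97],"rotation": [0,0,0],"fingers": 1},
    {"xyz": [0,0,-0.97],"rotation": [0,0,0],"fingers": 1},
  ],
)

```text
time: 19.1
eef_pos: [0.3784, -0.2341, 0.1301]
ee_rot: [-3.112, 0.421, 0.002]
ft_force: [0.7, -0.1, -3.7]
opening: 0.11
finger_force: 59.7
```

```bash
python3 - <<'E'
from h import *
s=readout.get_state();print(s["eef_pos"],s["ft_force"],s["moment"],s["ee_rot"])
S,T=both()
# predicted (no sag) rim far corners & bail ends vs the picture differences
Rz=R.from_euler("z",164.7,degrees=True);C=np.array(s["eef_pos"])+[0,0,.002]-Rz.apply([.083,0,.036])
P=C+Rz.apply([[-.045,.03,.045],[-.045,-.03,.045],[.045,-.03,.045],[.045,.03,.045],[.004,.016,.108],[.004,-.016,.108],[.004,0,.108]])
print(proj(S,P).round(1));print(proj(T,P).round(1))
d=cv2.absdiff(S["color"],cv2.imread("pics/s7.png")).max(2)
np.set_printoptions(linewidth=300)
q=proj(S,P[4:6]).mean(0).round().astype(int);print(q);g=S["color"].max(2)
print(g[q[1]-10:q[1]+12,q[0]-14:q[0]+12])
q=proj(S,P[1]).round().astype(int)[0];print(q);print(g[q[1]-10:q[1]+10,q[0]-10:q[0]+14])
E
```

```text
[ 0.37842803 -0.23411755  0.13007178] [ 0.73702554 -0.13866138 -3.72244785] [ 0.05664773  0.28549136 -0.00238669] [-3.11249584e+00  4.20668863e-01  2.08709765e-03]
[[226.3 116.4]
 [232.3 128.7]
 [262.1 121.8]
 [255.4 109.8]
 [242.8  98.1]
 [246.3 104.4]
 [244.5 101.2]]
[[442.4 253.5]
 [418.6 246.7]
 [410.1 282.4]
 [434.3 289.3]
 [440.4 268.5]
 [426.8 264.6]
 [433.6 266.6]]
[245 101]
[[168 168 165 168 170 171 171 170 170 171 169 172 173 172 172 171 171 171 173 170 171 172 170 149  47  32]
 [168 170 166 168 167 168 172 170 169 169 169 171 171 173 173 172 171 172 173 172 172 171 171 150  49  23]
 [168 169 170 169 167 167 172 171 172 170 171 170 170 173 171 172 172 173 173 172 171 170 172 150  50  22]
 [170 170 169 171 169 167 170 172 173 169 169 169 168 171 169 173 174 172 171 173 171 173 170 149  47  22]
 [172 172 171 170 169 168 170 168 171 172 171 168 168 170 170 174 173 172 174 173 174 172 173 148  47  16]
 [172 176 173 168 168 169 171 169 168 170 170 171 169 170 170 169 173 174 171 173 174 172 170 153  72  26]
 [169 172 172 173 169 169 167 171 169 169 173 170 169 168 168 169 168 17
[... 2931 characters left out ...]
8  99]
 [171 173 170 173 171 176 163 104  67  70  81  94  96  96  99  97 100  99  98  97  98  98  99  98]
 [169 169 171 175 173 175 167 133  76  67  79  91  99  99  98  98  99  94  98  98  98  98  98  94]
 [172 174 171 175 174 165 137 122  82  70  79  94  99  98  97  98  99  99  98  96  97  95  98  90]
 [173 174 172 172 167 130  90  87  77  67  78  96 101 100  95  95  97  98  98  96  96  95  96  88]
 [173 173 175 165 127  91  92  91  81  68  78 102 102  96  95  96  97  96  97  94  96  96  94  91]
 [170 173 174 157  90  90  91  90  84  70  78 105  98  97  99  96  97  96  96  96 100 109 107  85]
 [171 169 173 157  90  88  89  90  88  82  82 104  98  95  96  95 102 111 105  93  98 106 100  86]]
```

The tab is gripped, and the bail apex (241,99) and rim corner (233,128) match the no-sag prediction to within 1 px. I'll carry it to the hook.

Call:
drive_tool(
  deltas=[
    {"xyz": [0.03,-0.15,0],"rotation": [0,0,0],"fingers": 1},
    {"xyz": [0.07,-0.4,0],"rotation": [0,0,0],"fingers": 1},
    {"xyz": [0.11,-0.7,0],"rotation": [0,0,0],"fingers": 1},
    {"xyz": [0.16,-1,0],"rotation": [0,0,0],"fingers": 1},
  ],
)

```text
time: 19.6
eef_pos: [0.4204, -0.1415, 0.1292]
ee_rot: [3.113, -0.421, -0.006]
ft_force: [0.8, 0.1, -2.0]
opening: 0.106
finger_force: 59.7
```

Call:
drive_tool(
  deltas=[
    {"xyz": [0.03,-0.2,0],"rotation": [0,0,-0.05],"fingers": 1},
    {"xyz": [0.07,-0.45,0],"rotation": [0,0,-0.15],"fingers": 1},
    {"xyz": [0.11,-0.7,0],"rotation": [0,0,-0.25],"fingers": 1},
    {"xyz": [0.14,-0.9,0],"rotation": [0,0,-0.35],"fingers": 1},
    {"xyz": [0.16,-1,0],"rotation": [0,0,-0.43],"fingers": 1},
    {"xyz": [0.16,-1,0],"rotation": [0,0,-0.465],"fingers": 1},
  ],
)

```text
time: 20.2
eef_pos: [0.4631, -0.0492, 0.1293]
ee_rot: [3.137, 0.158, -0.004]
ft_force: [-0.2, -0.2, -2.6]
opening: 0.107
finger_force: 59.7
```

```bash
python3 - <<'E'
from h import *
plan(.5064,.0505,.1305,5.64)
E
```

```text
t 20.2 pos [ 0.4631 -0.0492  0.1293] F [-0.2 -0.2 -2.6] open 9.3 xyz [ 0.531 -0.949 -0.014] rot [0.    0.003 0.003]
```

Call:
drive_tool(
  deltas=[
    {"xyz": [0.1,-0.2,-0.01],"rotation": [0,0,0],"fingers": 1},
    {"xyz": [0.25,-0.45,-0.01],"rotation": [0,0,0],"fingers": 1},
    {"xyz": [0.4,-0.7,-0.01],"rotation": [0,0,0],"fingers": 1},
    {"xyz": [0.5,-0.9,-0.01],"rotation": [0,0,0],"fingers": 1},
    {"xyz": [0.53,-0.95,-0.01],"rotation": [0,0,0],"fingers": 1},
    {"xyz": [0.53,-0.95,-0.01],"rotation": [0,0,0],"fingers": 1},
    {"xyz": [0.53,-0.95,-0.01],"rotation": [0,0,0],"fingers": 1},
  ],
)

```text
time: 20.9
eef_pos: [0.5056, 0.0485, 0.1308]
ee_rot: [3.137, 0.151, -0.004]
ft_force: [-0.4, 0.9, -3.1]
opening: 0.106
finger_force: 59.7
```

```bash
python3 - <<'E'
from h import *
plan(.5661-.008,.0564-.0008,.1305,5.64)
s=readout.get_state();S,T=both();g=S["color"].max(2)
Rz=R.from_euler("z",185.64,degrees=True);C=np.array(s["eef_pos"])+[0,0,.002]-Rz.apply([.083,0,.036])
P=C+Rz.apply([[.004,.016,.105],[.004,-.016,.105]])
H=np.array([.6447,.0642,.1515]);Q=H+Rz.apply(np.array([[20,0,38],[20,0,24],[0,0,0],[-20,0,24],[0,0,8]])/1e3)
print("bail",proj(S,P).round(1),proj(T,P).round(1),"hook",proj(S,Q).round(1))
np.set_printoptions(linewidth=300);b=proj(S,np.r_[P,Q]);x0,y0=b.min(0).astype(int)-4;x1,y1=b.max(0).astype(int)+5
print(x0,y0);print(g[y0:y1,x0:x1])
E
```

```text
t 20.9 pos [0.5056 0.0485 0.1308] F [-0.4  0.9 -3.1] open 9.2 xyz [ 0.529 -0.02   0.002] rot [ 0.001  0.003 -0.003]
bail [[266.7 182.6]
 [275.6 190.1]] [[305.3 208.9]
 [291.7 209.9]] hook [[258.4 198.8]
 [258.6 202.8]
 [252.4 213.6]
 [245.4 211.3]
 [252.2 211.5]]
241 178
[[177 165 145 ... 172 151  89]
 [178 146 103 ... 172 174 153]
 [179 148 107 ... 167 171 174]
 ...
 [ 93  91  89 ...  86  84  97]
 [ 94  92  95 ...  97  92 103]
 [144  92  91 ...  99  83  88]]
```

Call:
drive_tool(
  deltas=[
    {"xyz": [0.1,-0.01,0],"rotation": [0,0,0],"fingers": 1},
    {"xyz": [0.2,-0.02,0],"rotation": [0,0,0],"fingers": 1},
    {"xyz": [0.3,-0.02,0],"rotation": [0,0,0],"fingers": 1},
    {"xyz": [0.4,-0.02,0],"rotation": [0,0,0],"fingers": 1},
    {"xyz": [0.48,-0.02,0],"rotation": [0,0,0],"fingers": 1},
    {"xyz": [0.54,-0.02,0],"rotation": [0,0,0],"fingers": 1},
    {"xyz": [0.54,-0.02,0],"rotation": [0,0,0],"fingers": 1},
  ],
)

```text
time: 21.7
eef_pos: [0.5611, 0.0569, 0.1313]
ee_rot: [3.138, 0.152, 0.0]
ft_force: [-0.4, -0.7, -2.5]
opening: 0.108
finger_force: 59.7
```

```bash
python3 - <<'E'
from h import *
plan(.5661,.0564,.092,5.64)
S=optics.grab_frame("scene");g=S["color"].max(2)
import sys;np.set_printoptions(linewidth=300,threshold=sys.maxsize)
print(g[186:222,234:272])
E
```

```text
t 21.7 pos [0.5611 0.0569 0.1313] F [-0.4 -0.7 -2.5] open 9.4 xyz [0.049 0.01  0.393] rot [ 0.    -0.    -0.002]
[[181 180 181 181 179 179 183 184 180 179 180 181 178 180 180 179 180 181 181 176 176 161 126 101 104  79  36  54  90 122 143 163 170 176 179 157  97  37]
 [180 181 182 181 184 182 180 184 181 182 179 179 182 181 181 180 178 178 182 177 177 168 159 145 127  88  44  26  48  87 117 139 159 171 173 177 176 119]
 [179 180 180 181 181 179 182 184 183 181 180 181 179 181 182 179 178 178 178 177 160 145 154 141 134 156 122  49  25  41  77 111 135 158 168 174 178 173]
 [179 178 180 181 182 182 182 182 183 184 183 179 178 180 179 181 181 180 178 160 144 148 150 125 155 177 176 131  62  24  36  72 106 134 154 168 174 177]
 [182 182 179 179 180 179 179 181 182 182 186 182 178 180 179 179 181 179 180 158 148 153 136 140 164 178 176 181 139  69  30  38  69 101 128 151 164 172]
 [181 179 179 182 180 180 180 180 180 183 185 183 184 179 177 179 179 180 170 151 150 146 127 158 178 175 176 177 178 137  71  35  42  89 108 123 147 164]
 [182 179 178 181 178 182 178 179 181 180 180 184 186 182
[... 3893 characters left out ...]
24 115  96  95  91  91  92  90  85  90 102  90  81  76  82  78  80  87 113 174]
 [ 93  96 105  89  80  82  80  82  80  80  82  77  81  79  80  93 102 125 160 171 170 134  99  95  90  90  85  90  98  97  87  84  81  81 101 170 162 117]
 [103 102 102  91  84  80  81  81  82  79  80  80  82  83  94 127 159 171 173 173 177 177 177 138  98  93  85  89  98  97  90  91  91 112 176 143 100 101]
 [104  99 102  92  83  82  83  80  81  80  82  79  81  86 123 159 131 145 169 177 180 179 176 177 174 135  92  89  99  96  93 107 172 163 116 104  99  98]
 [103 103 101  95  82  83  83  82  83  78  80  83  86 147 173 133  93  93  92 152 179 175 176 174 173 176 147 103 100  99 118 175 143  97 103 101  99  98]]
```

The bail is between the slant and the lower tip with no contact force. I'll lower it into the curl.

Call:
drive_tool(
  deltas=[
    {"xyz": [0,0.01,0.05],"rotation": [0,0,0],"fingers": 1},
    {"xyz": [0,0.01,0.1],"rotation": [0,0,0],"fingers": 1},
    {"xyz": [0.01,0.01,0.15],"rotation": [0,0,0],"fingers": 1},
    {"xyz": [0.02,0.01,0.2],"rotation": [0,0,0],"fingers": 1},
    {"xyz": [0.03,0.01,0.25],"rotation": [0,0,0],"fingers": 1},
    {"xyz": [0.04,0.01,0.3],"rotation": [0,0,0],"fingers": 1},
    {"xyz": [0.05,0.01,0.32],"rotation": [0,0,0],"fingers": 1},
    {"xyz": [0.05,0.01,0.32],"rotation": [0,0,0],"fingers": 1},
  ],
)

```text
time: 22.55
eef_pos: [0.5653, 0.0562, 0.0991]
ee_rot: [3.138, 0.153, -0.001]
ft_force: [-0.6, -0.5, -1.9]
opening: 0.111
finger_force: 59.7
```

Call:
drive_tool(
  deltas=[
    {"xyz": [0,0,0.02],"rotation": [0,0,0],"fingers": 1},
    {"xyz": [0,0,0.04],"rotation": [0,0,0],"fingers": 1},
    {"xyz": [0,0,0.04],"rotation": [0,0,0],"fingers": 1},
  ],
)

```text
time: 22.85
eef_pos: [0.5651, 0.0562, 0.0953]
ee_rot: [3.138, 0.153, -0.001]
ft_force: [-0.1, -0.9, -2.9]
opening: 0.11
finger_force: 59.7
```

Call:
drive_tool(
  deltas=[
    {"xyz": [0,0,0.01],"rotation": [0,0,0],"fingers": 1},
    {"xyz": [0,0,0.02],"rotation": [0,0,0],"fingers": 1},
    {"xyz": [0,0,0.03],"rotation": [0,0,0],"fingers": 1},
    {"xyz": [0,0,0.03],"rotation": [0,0,0],"fingers": 1},
  ],
)

```text
time: 23.25
eef_pos: [0.5657, 0.0564, 0.0927]
ee_rot: [-3.138, -0.153, -0.001]
ft_force: [-1.6, 0.8, -0.8]
opening: 0.109
finger_force: 59.7
```

Call:
drive_tool(
  deltas=[
    {"xyz": [0,0,0.01],"rotation": [0,0,0],"fingers": 1},
    {"xyz": [0,0,0.02],"rotation": [0,0,0],"fingers": 1},
    {"xyz": [0,0,0.02],"rotation": [0,0,0],"fingers": 1},
  ],
)

```text
time: 23.55
eef_pos: [0.5664, 0.0566, 0.0914]
ee_rot: [-3.137, -0.153, -0.004]
ft_force: [0.3, -0.1, 0.8]
opening: 0.111
finger_force: 59.7
```

The weight is now carried by the hook at the predicted height. I'll ease off and release slowly.

Call:
drive_tool(
  deltas=[
    {"xyz": [0,0,-0.005],"rotation": [0,0,0],"fingers": 1},
    {"xyz": [0,0,-0.005],"rotation": [0,0,0],"fingers": 0.78},
    {"xyz": [0,0,-0.005],"rotation": [0,0,0],"fingers": 0.7},
    {"xyz": [0,0,-0.005],"rotation": [0,0,0],"fingers": 0.5},
    {"xyz": [0,0,-0.005],"rotation": [0,0,0],"fingers": 0.2},
    {"xyz": [0,0,-0.005],"rotation": [0,0,0],"fingers": 0.2},
    {"xyz": [0,0,-0.005],"rotation": [0,0,0],"fingers": 0.2},
  ],
  grip_force=15,
)

```text
time: 24.25
eef_pos: [0.5653, 0.0562, 0.091]
ee_rot: [3.138, 0.153, -0.0]
ft_force: [-0.8, 0.4, 0.8]
opening: 0.376
finger_force: 0.0
```

Call:
drive_tool(
  deltas=[
    {"xyz": [-0.03,0,0],"rotation": [0,0,0],"fingers": 0.2},
    {"xyz": [-0.1,0,0],"rotation": [0,0,0],"fingers": 0.2},
    {"xyz": [-0.25,0,0],"rotation": [0,0,0],"fingers": 0.2},
    {"xyz": [-0.45,0,0],"rotation": [0,0,0],"fingers": 0.2},
    {"xyz": [-0.7,0,0],"rotation": [0,0,0],"fingers": 0.2},
    {"xyz": [-1,0,0],"rotation": [0,0,0],"fingers": 0.2},
    {"xyz": [-1,0,0],"rotation": [0,0,0],"fingers": 0.2},
  ],
)

```text
time: 24.95
eef_pos: [0.4611, 0.0453, 0.0907]
ee_rot: [3.137, 0.152, -0.007]
ft_force: [0.6, -0.4, -0.3]
opening: 0.404
finger_force: 0.0
```

Call:
drive_tool(
  deltas=[
    {"xyz": [-0.2,0.3,0],"rotation": [0,0,0],"fingers": 0.2},
    {"xyz": [-0.4,0.6,0],"rotation": [0,0,0],"fingers": 0.2},
    {"xyz": [-0.6,0.9,0],"rotation": [0,0,0],"fingers": 0.2},
    {"xyz": [-0.6,1,0],"rotation": [0,0,0],"fingers": 0.2},
    {"xyz": [-0.6,1,0],"rotation": [0,0,0],"fingers": 0.2},
    {"xyz": [-0.6,1,0],"rotation": [0,0,0],"fingers": 0.2},
  ],
)

```text
time: 25.55
eef_pos: [0.4169, -0.0585, 0.0914]
ee_rot: [-3.138, -0.152, -0.002]
ft_force: [0.3, 0.6, 0.1]
opening: 0.4
finger_force: 0.0
```

```bash
python3 - <<'E'
from h import *
s=readout.get_state();print(s["time"],s["eef_pos"],s["ft_force"])
S,T=both()
Rz=R.from_euler("z",185.64,degrees=True);H=np.array([.6447,.0642,.1515])
C=H+Rz.apply([-.004,0,.011-.105])
lab=lambda f,P:proj(f,C+Rz.apply(np.array(P)/1e3)).round(1).tolist()
tab=[[99,5,50],[99,-5,50],[99,0,22],[45,0,50]]
print("pred tab S",lab(S,tab),"T",lab(T,tab)); print("pred rim S",lab(S,[[-45,30,45],[-45,-30,45],[45,-30,45],[45,30,45]]))
for n,f in(("S",S),("T",T)):
    p=proj(f,C+Rz.apply([.075,0,.04]))[0].astype(int);m=np.zeros(f["color"].shape[:2],np.uint8)
    w=18;y,x=p[1],p[0];m[y-w:y+w,x-w:x+w]=(f["color"].max(2)<58)[y-w:y+w,x-w:x+w]
    k,_,st,ce=cv2.connectedComponentsWithStats(m);print(n,[(st[i].tolist(),ce[i].round(1).tolist()) for i in range(1,k) if st[i,4]>15])
    m=np.zeros_like(m);p=proj(f,[.6437,.074,.288])[0].astype(int);y,x=p[1],p[0];m[y-12:y+12,x-12:x+12]=(f["color"].max(2)<58)[y-12:y+12,x-12:x+12]
    k,_,st,ce=cv2.connectedComponentsWithStats(m);print(" collar",[(st[i].tolist(),ce[i].round(1).tolist()) for i in range(1,k) if st[i,4]>15])
for n,a in(("s7",S),("t7",T)): # still between two frames?
    b=optics.grab_frame("scene" if n=="s7" else "top");print("motion",(cv2.absdiff(a["color"],b["color"]).max(2)>40).sum())
E
```

```text
25.55 [ 0.4168518  -0.05847036  0.0913532 ] [0.29212468 0.59966736 0.10263519]
pred tab S [[280.5, 204.8], [283.1, 207.1], [281.6, 213.1], [265.6, 216.7]] T [[299.8, 230.7], [295.8, 231.1], [297.5, 232.8], [295.9, 210.0]]
pred rim S [[229.7, 229.6], [245.2, 244.5], [273.6, 225.1], [257.9, 211.1]]
S [([266, 207, 17, 15, 129], [274.8, 214.6])]
 collar [([249, 167, 11, 16, 102], [253.6, 174.3])]
T [([294, 211, 6, 21, 67], [296.6, 219.6])]
 collar [([288, 170, 8, 11, 65], [291.4, 174.8])]
motion 39
motion 0
```

Call:
drive_tool(
  deltas=[
    {"xyz": [-0.3,0.5,0],"rotation": [0,0,0],"fingers": 0.2},
    {"xyz": [-0.3,0.5,0],"rotation": [0,0,0],"fingers": 0.2},
    {"xyz": [-0.3,0.5,0],"rotation": [0,0,0],"fingers": 0.2},
    {"xyz": [-0.3,0.5,0],"rotation": [0,0,0],"fingers": 0.2},
    {"xyz": [-0.3,0.5,0],"rotation": [0,0,0],"fingers": 0.2},
    {"xyz": [-0.3,0.5,0],"rotation": [0,0,0],"fingers": 0.2},
    {"xyz": [-0.3,0.5,0],"rotation": [0,0,0],"fingers": 0.2},
    {"xyz": [-0.3,0.5,0],"rotation": [0,0,0],"fingers": 0.2},
  ],
)

```text
time: 26.55
eef_pos: [0.391, -0.1111, 0.091]
ee_rot: [-3.138, -0.154, -0.0]
ft_force: [0.8, 0.2, 0.7]
opening: 0.401
finger_force: 0.0
```

Call:
drive_tool(
  deltas=[
    {"xyz": [0,0,0],"rotation": [0,0,0],"fingers": 0.2},
    {"xyz": [0,0,0],"rotation": [0,0,0],"fingers": 0.2},
    {"xyz": [0,0,0],"rotation": [0,0,0],"fingers": 0.2},
    {"xyz": [0,0,0],"rotation": [0,0,0],"fingers": 0.2},
    {"xyz": [0,0,0],"rotation": [0,0,0],"fingers": 0.2},
    {"xyz": [0,0,0],"rotation": [0,0,0],"fingers": 0.2},
    {"xyz": [0,0,0],"rotation": [0,0,0],"fingers": 0.2},
    {"xyz": [0,0,0],"rotation": [0,0,0],"fingers": 0.2},
  ],
)

```text
time: 27.35
eef_pos: [0.3908, -0.1115, 0.091]
ee_rot: [3.138, 0.153, -0.0]
ft_force: [0.7, -0.4, 0.7]
opening: 0.405
finger_force: 0.0
```

```bash
python3 - <<'E'
from h import *
A=optics.grab_frame("scene")["color"];T=optics.grab_frame("top")
for _ in range(6): B=optics.grab_frame("scene")["color"]
d=cv2.absdiff(A,B).max(2)>40;print("motion",d.sum(),np.argwhere(d)[:5])
np.set_printoptions(linewidth=300)
print(T["color"].max(2)[164:186,284:306])
print("touch wire px",proj(T,[[.6447,.0642,.2985],[.6447-.024,.0618,.27],[.6447+.024,.0666,.275]]))
E
```

```text
motion 8 [[201 321]
 [207 278]
 [207 279]
 [207 280]
 [229 233]]
[[ 82  81  85  94  86  74  71  83 109 132 135 137 135 134 136 138 140 139 139 140 140 138]
 [ 82  87  88  90  79  71  76  93 125 135 136 128 121 124 134 138 141 136 140 140 140 139]
 [ 88  91  85  79  73  75  88 112 133 138 129 114 107 110 123 135 141 141 141 144 141 143]
 [ 93  87  78  74  77  85 109 127 133 134 119 103 103 100 110 132 140 138 141 141 142 137]
 [ 85  76  73  74  77 101 117 118 120 108  99 102 110 109 108 128 138 136 138 138 141 140]
 [ 76  79  82  76  72  91  97  90  80  75  69  86 113 115 113 128 139 139 138 140 138 134]
 [ 85 103 107  97  67  55  55  50  50  44  50  69 115 118 116 127 134 136 137 136 131 129]
 [106 124 126 109  64  43  39  39  41  40  43  68 114 124 115 121 128 129 127 126 125 122]
 [114 124 124 107  63  39  38  38  39  42  42  69 111 127 114 113 122 122 128 126 129 124]
 [123 124 123 111  65  42  38  38  40  36  39  57 103 127 119 117 130 140 139 140 140 141]
 [134 132 138 121  73  43  36  37  36  39  37  55  95 134 123 118 132 139 139 138 139 136]
 [138 139 137 126  77  42  35  37 
[... 369 characters left out ...]
51  47  68 106 121 108  78  62  59  62  63  85 125]
 [ 73  56  57  60  59  57  57  60  62  59  59  72 103 118 113  82  74  74  72  68  90 130]
 [ 76  60  62  72  76  78  80  85  83  76  64  75 103 114 110  90 102 108 108  96  97 128]
 [ 87  64  74  98 111 114 113 117 115  93  71  70  92 106 102 100 124 135 133 117  97 122]
 [ 99  75  87 124 136 137 138 138 133 112  75  69  87  97  96 100 133 142 132 110  93 105]
 [ 97  78  90 128 141 143 143 140 139 113  82  77  82  92  89  98 130 134 113  87  71  77]
 [ 91  76  88 123 140 143 142 143 136 120  91  81  79  82  78  93 122 115  90  72  62  69]]
touch wire px [[296.3995156  172.55622108]
 [297.04131318 186.65091931]
 [295.18658322 165.29978998]]
```

The wire (column 297) sits flush against the collar's face (edge at column 295), and the caddy hangs level. I'll let the last swing die out, then hand in.

```bash
python3 - <<'E'
from h import *
A=optics.grab_frame("scene")["color"]
for _ in range(60): B=optics.grab_frame("scene")["color"]
C=[optics.grab_frame("scene")["color"] for _ in range(6)]
print("motion",[(cv2.absdiff(B,c).max(2)>40).sum() for c in C],readout.get_state()["time"])
print(order.sign_off())
E
```

```text
motion [np.int64(0), np.int64(0), np.int64(0), np.int64(0), np.int64(1), np.int64(1)] 31.1
the job is handed in; nothing more can be done
None
```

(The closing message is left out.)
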